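# Tug-check a pressed pivot pin with the pull hook

### The job

Check that the pressed-in pin under the jig's ledge is retained. Lift the pull hook out of its fitted tray, lay it flat on the rubber mat and let go, then take it again by the handle, catch the pull eye under the ledge with it and pull steadily to about 10 N, so that the pointer stands between the two white marks; hold it there for about two seconds, never pulling beyond 15 N. Ease the pin back to rest gently without letting it snap, unhook, and lay the hook flat on the mat; keep the gripper off the eye and its pointer, do not drop the hook, and leave the other things alone.

Things in the scene. Friction and masses are not known exactly. Their poses are not given: they have to be found in the camera images.
- hook_handle (a point): Centre of the pull hook's black handle (90 mm long, 24 wide, 32 high), 16 mm above the hook's flat underside. Axes: x from the handle along the shank to the hooked end, y left, z up as it lies. Hook: one rigid tool, 190 mm long, about 260 g; handle and shank rest on the underside; centre of mass on the shank about 75 mm ahead of this point.
- hook_shank (a point): Point on the hook's flat steel shank (bar 10 mm wide, 20 high, 100 long), 75 mm ahead of the handle centre, 30 mm ahead of the handle's front end, 10 mm above the underside. In the tray it is free on both sides: the place for the first grasp.
- hook_throat (a point): Middle of the catching face: 135 mm ahead of the handle centre, 19.5 mm to its right (-y), 10 mm above the underside. From here to 10 mm ahead is the prong, a bar 14 mm high running from the shank's end to -y, ending 22.5 mm right of this point in a lip 8 mm long turned back to the handle. The pocket between shank and lip is 29 mm wide, centred here.
- hook: The same pull hook as a whole; origin on its underside, 50 mm ahead of the handle centre; axes as above.
- tray: Fixed wooden tray, 230 (x) x 110 mm, base board 8 mm thick, origin under its centre. The hook lies along x on the board; its handle is sunk between two cheeks (48 mm above the bench, x -115 to -11 mm) in a pocket 34 mm wide and cannot be grasped there; the shank is free over the open half. Lift straight up 60 mm to clear.
- mat: Fixed flat black rubber mat on the bench, 260 (x) x 180 (y) x 3 mm, origin under its centre. The hook is laid here, whole handle and hooked end over the mat, before the regrasp and at the end.
- jig: Fixed grey steel jig, origin on the bench under the eye at rest; the pull is along its -x. Its ledge (x -60 to 175, y -60 to 60 mm, height 85 to 100 mm) stands on a block behind x = 95 mm and is open below in front and at the sides; base plate 10 mm thick below it, 140 mm wide, from x = -65. On the ledge a pointer bar (top 112 mm) reaches to +y; two white marks bound its right place.
- eye (a point): Centre of the steel eye on the pressed pin, hidden from above by the ledge: upright ring of 10 mm round bar, clear opening 40 mm, outside 60 mm, its centre 45 mm above the bench. Axes as the jig: it opens to +y and -y, so the prong enters sideways along y; the hook then bears on the front bar, whose inner face is 20 mm to -x of the centre. Moves with draw.
- draw (a joint): Travel of the eye with pin, link and pointer, in m, out along the jig's -x; 0 at rest, stop at 0.045. It is sprung at 500 N/m (10 N at 0.020) and springs back when let go. The two white marks stand for 0.016 and 0.024 (8 and 12 N).
- pedal: Bystander: loose aluminium flat pedal, 95 x 100 mm, 20 mm high.
- grease_jar: Bystander: loose jar, 68 mm across, 75 mm high.
- parts_bin: Bystander: loose open grey bin, 100 x 80 x 50 mm.
Mind the look-alikes: they are no part of the job. Of the things like the hook, leave any that is blue or yellow; of the rest the larger one is meant.

How it is judged (in metres and radians):
On the way, in this order (a step that is already met when the one before it is completed fails the run):
1. the hook has been taken out of the tray and lies flat on the mat, let go (x of hook_handle in the frame of mat between -0.13 and 0.13 m and y of hook_handle in the frame of mat between -0.09 and 0.09 m and x of hook_throat in the frame of mat between -0.13 and 0.13 m and y of hook_throat in the frame of mat between -0.09 and 0.09 m and height (world z) of hook_handle below 0.026 m and height (world z) of hook_throat below 0.02 m and angle between hook_handle's own z axis and vertical below 0.12 rad and contact force between the fingers and hook below 0.1 N and linear speed of hook below 0.02 m/s), for 0.2 s.
2. the hook, held by its handle, pulls the eye so that the pointer stays between the marks (draw 0.016 to 0.024) for one second (value of joint draw between 0.016 and 0.024 m and contact force between hook and draw above 5 N and distance between the grasp point and hook_handle below 0.055 m and distance between hook_throat and eye below 0.03 m), for 1 s.
3. the eye is eased back to rest (draw below 0.003) (value of joint draw below 0.003 m), for 0.1 s.
At the end, for the whole second after the job is handed in: the hook lies flat on the mat, let go and still, its handle centre and its throat both over the mat (260 x 180 mm), and the eye is back at rest (draw below 0.003) (all of step 1 and value of joint draw below 0.003 m); the robot touches nothing.
It fails at once if the hook is dropped (moves at over 0.6 m/s while not held) (linear speed of hook above 0.6 m/s and contact force between the fingers and hook below 0.1 N).
It fails at once if the eye is pulled beyond 15 N (draw above 0.030) (value of joint draw above 0.03 m).
It fails at once if the eye snaps back (faster than 0.2 m/s) (velocity of joint draw below -0.2 m/s).
It fails at once if the fingers or arm touch the eye or its pointer (contact force between any of the fingers, the arm and draw above 0.3 N).
It fails at once if a bystander (pedal, jar, bin) is moved more than 20 mm (distance of any of pedal, grease_jar, parts_bin from where it was at the start of the episode above 0.02 m).
It also fails if it takes over 72 s, if anything falls off the work surface, if the arm or the gripper's body presses on something with over 40 N, if the wrist force passes 120 N, or if a joint passes its speed limit or range.

### The arm

A 6-joint arm with a two-finger parallel gripper is mounted at the origin on the work surface. World frame = base frame: x ahead of the robot, y to its left, z up, the work surface at z = 0. Lengths are in mm, angles in rad, forces in N, time in s.
With the tool pointing down it reaches from about 350 to 875 mm from the base axis. Payload 4.2 kg.
Tool frame: the origin (TCP) lies midway between the tips of the shut fingers; the grasp point (between the pads) lies 19 mm behind it (arm.tcp_to_grasp is the distance from the TCP to the grasp point, in mm); z points along the fingers, y is the line along which they close (so a half turn about z gives the same grasp; the last joint's range is limited). The gripper opens to 85 mm and grips with 20 to 120 N. Pads are 22 mm wide; open, the fingers measure 114 mm over their backs; the gripper's body (76 mm by 85 mm) begins 54 mm behind the grasp point. The pads swing forward as they close: fully open they stand 13 mm farther back than shut.
Start: joints at [1.576, 0.385, 0.008, 0, -1.194, -0.259], TCP at [156.896, 604.965, 231.312] pointing down, gripper open.
Joint ranges: [-3.14, 3.14], [-1.21, 2.06], [-1.07, 1.41], [-3.16, 2.05], [-2.99, -0.16], [-3.1, 3.1]. Speed limits (rad/s): [2.79, 2.79, 3.14, 3.14, 3.14, 3.14].

### API

Orientations are given as a unit quaternion [x, y, z, w].
In Python, from bench import arm, imaging, job, models gives the robot as it stands.
- The arm moves only by the tool arm_command, never from a script. Its argument "rows" is a list of rows, each an object with "grip": the opening, from 0 (shut) to 1 (fully open); "linear": the shift along the tool's x, y, z in mm, a list of three; "rot": the turn, a rotation vector about the tool's x, y, z in rad, a list of three. In form: [{"grip": grip, "linear": [tx, ty, tz], "rot": [rx, ry, rz]}, ...]. A call has 1 to 10 rows; each row is the pose to reach, as a shift and turn from the pose commanded when the call began, along the tool's axes at that moment; what a row does not reach only later rows make up. A row lasts 1/8 s, in which the tool goes at most 62.5 mm and 10.7 degrees, less where a joint would pass 70% of its speed; a pose out of reach is approached as far as the arm can. A call with a gripper value outside its range is refused whole. The fingers move at their own pace and stop on an object; the grip force is fixed at half the most. Time passes only in rows, so rows that repeat a pose let the fingers close. It gives the time, the measured TCP pose, the force, the opening and the grip force at its end, in the units of the state.
- arm.read_state(): the state, without advancing time (a new reading comes with each control period).
- imaging.get_image(name): name is "side" or "top"; returns a dict with "frame" (480x640x3 uint8, red, green, blue), "fx", "fy", "cx", "cy" (pixels), "extrinsics" (4x4, takes a point from world to camera coordinates). Camera axes: x right, y down, z forward; pixel columns grow to the right and rows downward; lengths in mm; the calibration is good to about 2 mm. A picture is of the moment at which its call begins. There is no depth.
- job.job_done(): hands the job in; it is judged then, once.
Trained networks look in a picture, given as the dict that the camera call returned (one of the last four; its "shot" number tells which), for a name from the list of things; names that differ only in an ending like _2 or _b are one class to them, and where a whole thing is asked for, a point or a joint stands for the part that bears it (a point fixed in the world has none). Each returns a list of dicts, best first, with "score" (0 to 1); they miss things now and then, are a little off and sometimes report something else, mostly with a low value. They report only what shows in the picture. A call takes as long as a camera call. They do not tell look-alikes from the thing itself.
- models.spot_in(picture, query): "rect" ([left, top, right, bottom] in pixels, round what is visible of it).
- models.tip_of(picture, query): "pixel" ([column, row] in pixels: a listed point, or the origin of a listed thing).
The state is a dict: "clock": time; "joints": joint angles; "joint_vel": joint speeds; "joint_efforts": joint torques, N m; "position": TCP position; "ee_rot": TCP orientation; "contact_force": force on the tool from outside, world axes, zero at the start; "wrist_torque": the same for the moment, N m; "gripper_width": finger opening in mm; "grasp_force": force on a finger pad.
Only numpy, scipy, OpenCV 4.12 (cv2) and the standard library are available. Lean on these libraries where they do the work, as an engineer would, in place of code of your own. Each camera call takes 0.05 s, during which the arm holds its last target. There are 200 camera calls.

## Working session

There is one attempt and no reset: what is moved stays moved. The work goes in short steps, Python scripts to look and compute and a tool call to move; the robot and the scene stay as the last step left them, time stands still between calls to the robot, and variables do not carry over. Pictures are saved under pics/ and viewed, at most 10 in all, crops included, and the job is handed in when it is done.

Besides the shell and the picture viewer there is one more tool, called after "Request:" as name(argument=value, ...) on one line, values as JSON. arm_command: Moves the arm, as the interface text tells. Its arguments: {"type":"object","properties":{"rows":{"type":"array"}},"required":["rows"]}

```bash
mkdir -p pics; ls
cat > h.py <<'E'
import numpy as np, cv2
from bench import arm, imaging, job, models
def ray(p,uv):
    E=np.array(p["extrinsics"]);R,t=E[:3,:3],E[:3,3]
    d=R.T@np.array([(uv[0]-p["cx"])/p["fx"],(uv[1]-p["cy"])/p["fy"],1]);return -R.T@t,d
def atz(p,uv,z):
    o,d=ray(p,uv);return o+d*(z-o[2])/d[2]
def proj(p,X):
    E=np.array(p["extrinsics"]);c=E[:3,:3]@np.array(X)+E[:3,3];return np.array([p["fx"]*c[0]/c[2]+p["cx"],p["fy"]*c[1]/c[2]+p["cy"]])
def save(p,n): cv2.imwrite(f"pics/{n}.png",np.array(p["frame"])[:,:,::-1])
E
python3 - <<'E'
from h import *
Z=dict(hook_handle=24,hook_shank=18,hook_throat=18,tray=0,mat=0,jig=0,pedal=0,grease_jar=0,parts_bin=0,eye=45,hook=8)
for n in("top","side"):
    p=imaging.get_image(n);save(p,n+"0")
    o,d=ray(p,(320,240));print(n,o.round(),d.round(2))
    for q,z in Z.items():
        for r in models.tip_of(p,q)[:4]: print(n,q,round(r["score"],2),np.round(r["pixel"]),atz(p,r["pixel"],z).round()[:2])
print(arm.read_state())
E
```

```text
pics
top [ 382. -138. 1094.] [ 0.13  0.03 -0.99]
top hook_handle 0.91 [403. 252.] [ 497. -284.]
top hook_handle 0.76 [516. 222.] [ 561. -527.]
top hook_handle 0.59 [411. 342.] [ 308. -298.]
top hook_handle 0.55 [489. 305.] [ 385. -461.]
top hook_shank 0.85 [491. 231.] [ 542. -474.]
top hook_shank 0.79 [410. 221.] [ 564. -301.]
top hook_shank 0.79 [512. 317.] [ 360. -510.]
top hook_shank 0.78 [416. 378.] [ 233. -308.]
top hook_throat 0.89 [532. 332.] [ 330. -550.]
top hook_throat 0.81 [473. 236.] [ 530. -436.]
top hook_throat 0.71 [408. 406.] [ 176. -289.]
top hook_throat 0.67 [428. 194.] [ 622. -341.]
top tray 0.66 [408. 231.] [ 546. -299.]
top mat 0.92 [286. 232.] [543. -31.]
top jig 0.79 [170. 200.] [615. 232.]
top pedal 0.63 [184. 316.] [358. 188.]
top grease_jar 0.67 [265. 130.] [778.  20.]
top grease_jar 0.31 [410. 222.] [ 565. -305.]
top parts_bin 0.75 [347. 132.] [ 770. -167.]
top hook 0.87 [501. 232.] [ 542. -498.]
top hook 0.68 [501. 314.] [ 365. -491.]
top hook 0.64 [406. 231.] [ 544. -295.]
top hook 0.63 [412. 365.] [ 259. -302.]
side [ 347. -910.  858.] [ 0.15  0.69 -0.7 
[... 1084 characters left out ...]
ints': array([ 1.57557688e+00,  3.84711893e-01,  7.92644390e-03, -9.04612193e-06,
       -1.19397083e+00, -2.58556078e-01]), 'joint_vel': array([ 0.0006719 ,  0.00076037,  0.00167514, -0.00042236,  0.0014231 ,
        0.00057504]), 'joint_efforts': array([-3.80347656e-04, -3.92098153e+01,  1.88616711e+01,  4.19069767e+00,
       -4.06314093e-04, -2.86505795e-06]), 'position': array([156.90714614, 604.9825629 , 231.31391841]), 'ee_rot': array([ 9.91960333e-01, -1.26549192e-01, -6.79837751e-06, -1.92994315e-05]), 'contact_force': array([-0.57421415,  0.39724681,  1.31581678]), 'wrist_torque': array([-0.05720395, -0.00372979,  0.04792402]), 'grasp_force': 0.0, 'gripper_width': 85.4551076623073}
```

View pictures.

View pics/top0.png

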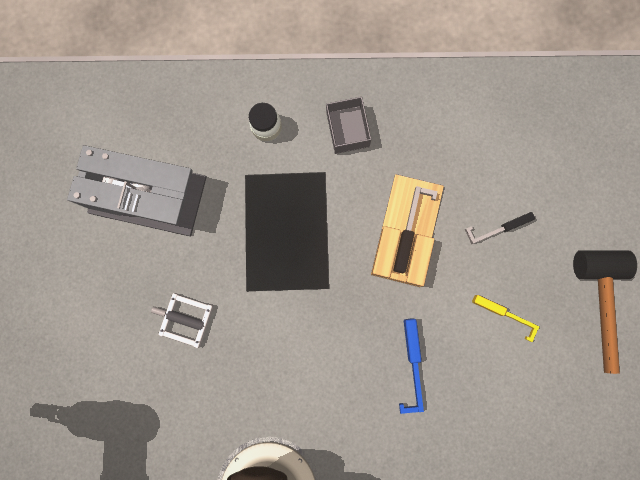

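View pics/side0.png

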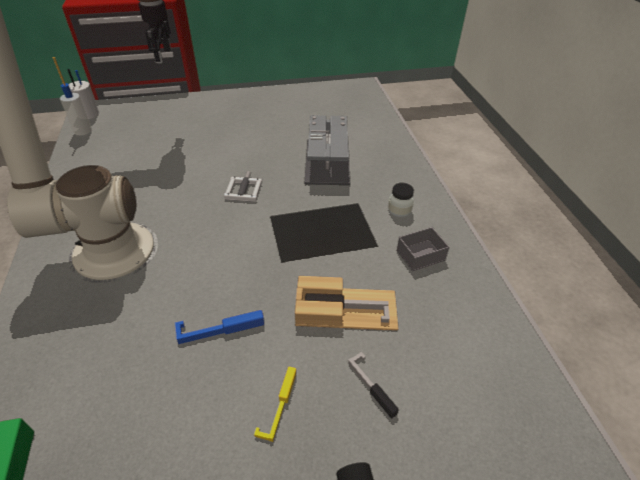

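Run:
```python
from h import *
a=cv2.imread("pics/top0.png");b=cv2.imread("pics/side0.png")
j=cv2.resize(a[135:245,60:220],(640,440)[0:2] and (500,344),interpolation=3)
t=cv2.resize(a[165:295,365:450],(300,459)[0:2],interpolation=3)
s=cv2.resize(b[105:195,290:365],(300,360),interpolation=3)[:256]
o=np.zeros((600,800,3),np.uint8);o[:344,:500]=j;o[:459,500:]=t;o[344:600,:300]=s
k=cv2.resize(a[205:250,460:545],(190,100),interpolation=3);o[400:500,305:495]=k
cv2.imwrite("pics/comp.png",o)
```

```text
(no output)
```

View pics/comp.png

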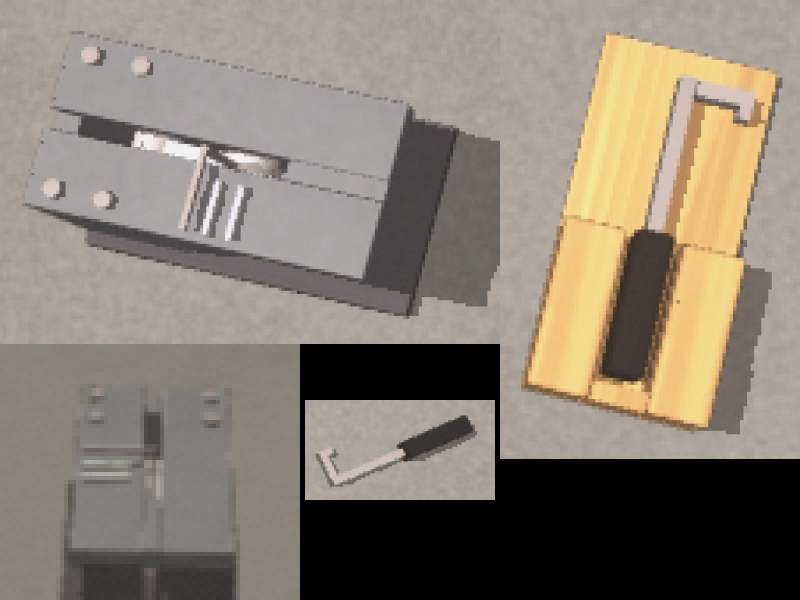

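```bash
cat >> h.py <<'E'
from scipy.optimize import least_squares
def pose(x,y,a): 
    c,s=np.cos(a),np.sin(a);return np.array([[c,-s,x],[s,c,y]])
def fit(obs,x0):
    # obs: list of (pic, uv, local xyz)
    def w(v,l): 
        M=pose(*v)@np.array([l[0],l[1],1]);return [M[0],M[1],l[2]]
    f=lambda v:np.concatenate([proj(p,w(v,l))-uv for p,uv,l in obs])
    r=least_squares(f,x0,loss="soft_l1",x_scale=[10,10,.1]);return r.x,f(r.x)
HP=dict(hook_handle=(0,0,16),hook_shank=(75,0,10),hook_throat=(135,-19.5,10))
def near(p,q,uv,R=25):
    return [np.array(r["pixel"]) for r in models.tip_of(p,q) if np.linalg.norm(np.array(r["pixel"])-uv)<R][:1]
def hookfit(pics,v0,zb):
    obs=[]
    for p in pics:
        for q,l in HP.items():
            M=pose(*v0)@np.array([l[0],l[1],1]);L=(l[0],l[1],l[2]+zb)
            for u in near(p,q,proj(p,[M[0],M[1],L[2]])): obs.append((p,u,L))
    return fit(obs,v0)
E
python3 - <<'E'
from h import *
t=imaging.get_image("top");s=imaging.get_image("side")
v,r=hookfit([t,s],[497,-284,-.22],8);print("hook",v.round(3),r.round(1))
v,r=fit([(t,np.array(u),(x,y,100)) for u,x,y in [((191.5,168),-60,-60),((175.8,224.3),-60,60),((67,200.6),175,60),((83.4,145.2),175,-60)]],[620,236,1.4]);print("jig top",v.round(3),r.round(1))
v,r=fit([(s,np.array((290+u/4,105+w/4)),(x,y,100)) for (u,w),x,y in [((69,550-344),-60,60),((235,550-344),-60,-60),((80,386-344),175,60),((229,386-344),175,-60)]],[620,236,1.4]);print("jig side",v.round(3),r.round(1))
c=[(605,33),(779,75),(523,388),(708,430)]
T=lambda q:np.array((365+(q[0]-500)/3.53,165+q[1]/3.53))
v,r=fit([(t,T(c[0]),(115,55,8)),(t,T(c[1]),(115,-55,8)),(t,T(c[2]),(-115,55,48)),(t,T(c[3]),(-115,-55,48))],[546,-299,-.2]);print("tray",v.round(3),r.round(1))
for p in(t,s):
    m=(np.array(p["frame"]).max(2)<50).astype(np.uint8)
    if p is s: m[:,:260]=0;m[260:]=0;m[:200]=0
    n,l,st,ce=cv2.connectedComponentsWithStats(m);i=1+np.argmax(st[1:,4]) if p is s else l[232,286]
    k=cv2.approxPolyDP(cv2.findContours((l==i).astype(np.uint8),0,2)[0][0],6,True)[:,0]
    print("mat",[atz(p,q,3)[:2].round().tolist() for q in k])
E
```

```text
hook [ 4.99948e+02 -2.86082e+02 -2.78000e-01] [-0.9  2.5  0.4 -2.1  1.2  0.  -1.5  4.7  0.2 -0.8]
jig top [614.865 226.711   1.354] [-0.   0.2  0.9  0.3 -0.2 -0.3 -0.5 -0.2]
jig side [617.973 228.259   1.35 ] [ 0.1 -0.3  0.1  0.6  0.1 -0.6 -0.3  0.2]
tray [ 5.44986e+02 -2.97107e+02 -2.44000e-01] [ 0.1  0.2 -0.3 -0.1  0.4 -0.6 -0.1  0.5]
mat [[578.0, -20.0], [540.0, -29.0], [538.0, -7.0], [513.0, -25.0], [551.0, -36.0]]
mat [[675.0, -112.0], [668.0, 55.0], [418.0, 49.0], [425.0, -116.0]]
```

```bash
cat >> h.py <<'E'
from scipy.spatial.transform import Rotation as Ro
def go(x,y,z,yaw,st=None):
    "shift/turn in tool frame from measured pose to TCP x,y,z with tool x at yaw, pointing down"
    st=st or arm.read_state();R=Ro.from_quat(st["ee_rot"])
    T=Ro.from_matrix(np.array([[np.cos(yaw),np.sin(yaw),0],[np.sin(yaw),-np.cos(yaw),0],[0,0,-1]]).T.T)
    print("lin",R.inv().apply(np.array([x,y,z])-st["position"]).round(1),"rot",(R.inv()*T).as_rotvec().round(3))
def yaw(): 
    m=Ro.from_quat(arm.read_state()["ee_rot"]).as_matrix();return np.arctan2(m[1,0],m[0,0])
E
python3 - <<'E'
from h import *
class P(dict):pass
t=imaging.get_image("top")
T=lambda x,y:np.array((365+(x-500)/3.53,165+y/3.53))
M=np.linalg.inv(np.vstack([pose(545,-297.1,-.244),[0,0,1]]))
for n,q,z in [("hfront",(655,233),40),("hback",(623,380),40),("shank mid",(671,155),28),("end",(686,78),28),("lip tip",(746,122),25),("prong far",(720,86),25)]:
    w=atz(t,T(*q),z);print(n,w.round(1),(M@[w[0],w[1],1]).round(1))
go(450,150,200,-.244);go(570,-305,150,-.244);print(yaw())
E
```

```text
hfront [ 538.8 -295.4   40. ] [-6.4  0.1  1. ]
hback [ 450.8 -274.9   40. ] [-96.8  -1.2   1. ]
shank mid [ 588.6 -307.8   28. ] [44.9  0.1  1. ]
end [ 636.5 -317.9   28. ] [93.9  1.9  1. ]
lip tip [ 609.6 -354.3   25. ] [ 76.5 -39.9   1. ]
prong far [ 632.2 -339.1   25. ] [ 94.7 -19.7   1. ]
lin [398.  366.8  31.3] rot [-0.    0.   -0.01]
lin [628.4 777.1  81.3] rot [-0.    0.   -0.01]
-0.25381054978487905
```

Request:
arm_command(rows=[{"grip": 1, "linear": [57, 52, 4], "rot": [0, 0, 0]}, {"grip": 1, "linear": [114, 105, 9], "rot": [0, 0, 0]}, {"grip": 1, "linear": [199, 183, 16], "rot": [0, 0, 0]}, {"grip": 1, "linear": [398, 367, 31], "rot": [0, 0, 0]}, {"grip": 1, "linear": [398, 367, 31], "rot": [0, 0, 0]}, {"grip": 1, "linear": [626, 777, 81], "rot": [0, 0, 0.01]}, {"grip": 1, "linear": [626, 777, 81], "rot": [0, 0, 0.01]}, {"grip": 1, "linear": [626, 777, 81], "rot": [0, 0, 0.01]}, {"grip": 1, "linear": [626, 777, 81], "rot": [0, 0, -0.01]}, {"grip": 1, "linear": [626, 777, 81], "rot": [0, 0, -0.01]}])

```text
clock: 2.9
position: [435.5, 49.4, 185.4]
ee_rot: [0.993, -0.121, 0.001, -0.0]
contact_force: [0.3, 1.5, 0.9]
gripper_width: 85.7
grasp_force: 0.0
```

Run:
```python
from h import *
s=arm.read_state();print(s["position"].round(1),s["joints"].round(2),s["clock"]);go(568,-302.5,80,-.244)
```

```text
[435.5  49.4 185.4] [ 0.49  0.11 -0.5   0.   -0.97  0.84] 2.9
lin [213.1 309.8 105.4] rot [-0.001 -0.002  0.001]
```

Request:
arm_command(rows=[{"grip": 1, "linear": [213, 310, 90], "rot": [0, 0, 0]}, {"grip": 1, "linear": [213, 310, 90], "rot": [0, 0, 0]}, {"grip": 1, "linear": [213, 310, 90], "rot": [0, 0, 0]}, {"grip": 1, "linear": [213, 310, 90], "rot": [0, 0, 0]}, {"grip": 1, "linear": [213, 310, 90], "rot": [0, 0, 0]}, {"grip": 1, "linear": [213, 310, 90], "rot": [0, 0, 0]}, {"grip": 1, "linear": [213, 310, 90], "rot": [0, 0, 0]}, {"grip": 1, "linear": [213, 310, 90], "rot": [0, 0, 0]}, {"grip": 0.8, "linear": [213, 310, 90], "rot": [0, 0, 0]}])

```text
clock: 4.03
position: [566.7, -299.8, 95.6]
ee_rot: [0.993, -0.121, 0.0, -0.0]
contact_force: [-0.5, 0.1, -0.2]
gripper_width: 70.0
grasp_force: 0.0
```

Run:
```python
from h import *
s=arm.read_state();print(s["position"].round(1),s["joints"].round(2),s["clock"],s["gripper_width"]);go(568,-302.5,10.5,-.244)
save(imaging.get_image("top"),"t1")
a=cv2.imread("pics/t1.png");cv2.imwrite("pics/t1.png",cv2.resize(a[150:310,340:500],(600,600)))
```

```text
[ 566.7 -299.8   95.6] [-0.23  0.53 -0.12 -0.   -0.92  1.56] 4.025 70.02817219283563
lin [ 1.9  2.3 85.1] rot [-0.    -0.     0.002]
```

View pics/t1.png

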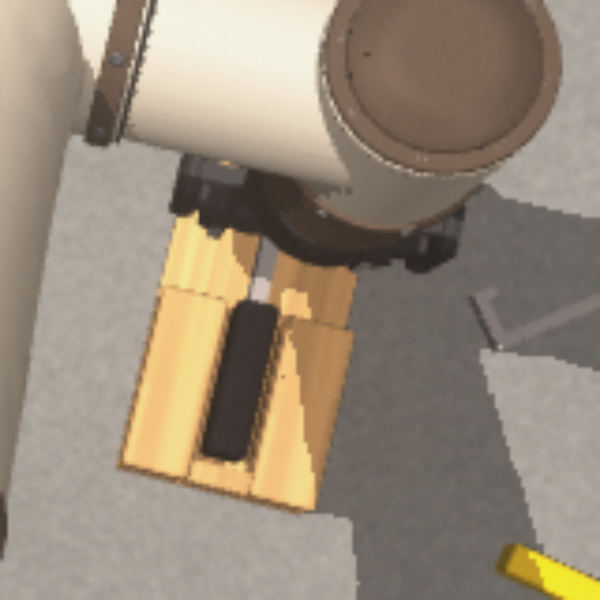

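Request:
arm_command(rows=[{"grip": 0.7, "linear": [2, 2, 30], "rot": [0, 0, 0]}, {"grip": 0.7, "linear": [2, 2, 60], "rot": [0, 0, 0]}, {"grip": 0.6, "linear": [2, 2, 80], "rot": [0, 0, 0]}, {"grip": 0.5, "linear": [2, 2, 84], "rot": [0, 0, 0]}, {"grip": 0.4, "linear": [2, 2, 84], "rot": [0, 0, 0]}, {"grip": 0.2, "linear": [2, 2, 84], "rot": [0, 0, 0]}, {"grip": 0, "linear": [2, 2, 84], "rot": [0, 0, 0]}, {"grip": 0, "linear": [2, 2, 84], "rot": [0, 0, 0]}, {"grip": 0, "linear": [2, 2, 84], "rot": [0, 0, 0]}, {"grip": 0, "linear": [2, 2, 84], "rot": [0, 0, 0]}])

```text
clock: 5.32
position: [569.2, -303.5, 12.5]
ee_rot: [0.993, -0.121, 0.001, 0.0]
contact_force: [-0.5, 2.0, 5.8]
gripper_width: 8.3
grasp_force: 61.9
```

Request:
arm_command(rows=[{"grip": 0, "linear": [0, 0, -10], "rot": [0, 0, 0]}, {"grip": 0, "linear": [0, 0, -25], "rot": [0, 0, 0]}, {"grip": 0, "linear": [0, 0, -45], "rot": [0, 0, 0]}, {"grip": 0, "linear": [0, 0, -65], "rot": [0, 0, 0]}, {"grip": 0, "linear": [0, 0, -85], "rot": [0, 0, 0]}, {"grip": 0, "linear": [0, 0, -100], "rot": [0, 0, 0]}, {"grip": 0, "linear": [0, 0, -100], "rot": [0, 0, 0]}, {"grip": 0, "linear": [0, 0, -100], "rot": [0, 0, 0]}])

```text
clock: 6.32
position: [567.6, -303.2, 110.1]
ee_rot: [0.993, -0.122, -0.001, -0.0]
contact_force: [0.3, 0.5, -2.7]
gripper_width: 8.2
grasp_force: 60.8
```

Run:
```python
from h import *
s=arm.read_state();print(s["contact_force"],s["wrist_torque"],s["gripper_width"],s["position"])
p=imaging.get_image("side")
v,r=hookfit([p],[499,-285,-.244],107);print(v.round(3),r.round(1))
save(p,"s1");cv2.imwrite("pics/s1.png",cv2.resize(np.array(p["frame"])[180:360,240:480,::-1],(800,600)))
go(575,-16,115,.02)
```

```text
[ 0.32322155  0.51686968 -2.66326384] [ 0.04042849  0.00337412 -0.06872433] 8.219986836267054 [ 567.55092151 -303.16911498  110.14132536]
[ 4.91009e+02 -2.92551e+02 -2.17000e-01] [-0.3 -0.1  0.3  0.1]
lin [ -62.4 -280.5   -4.9] rot [-0.     0.002 -0.264]
```

View pics/s1.png

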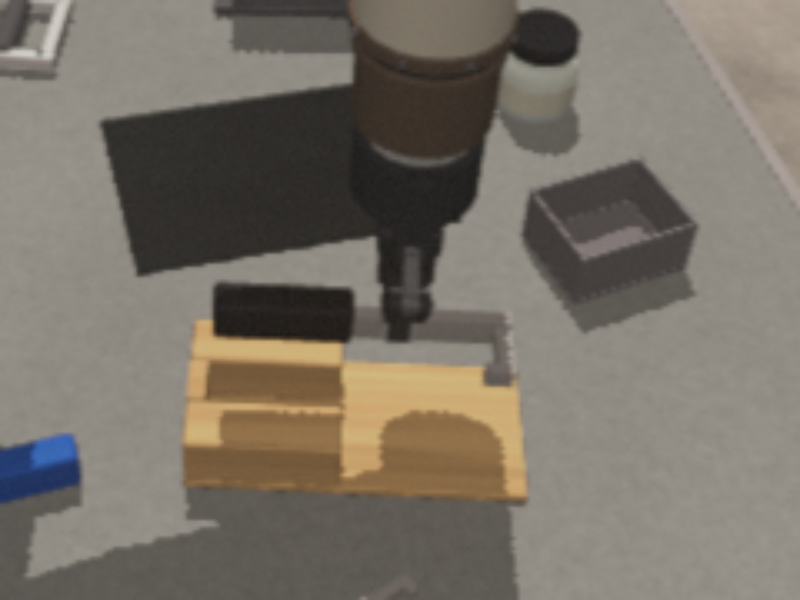

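Request:
arm_command(rows=[{"grip": 0, "linear": [-6, -25, 0], "rot": [0, 0, -0.03]}, {"grip": 0, "linear": [-16, -66, 0], "rot": [0, 0, -0.08]}, {"grip": 0, "linear": [-28, -116, 0], "rot": [0, 0, -0.13]}, {"grip": 0, "linear": [-39, -166, 10], "rot": [0, 0, -0.18]}, {"grip": 0, "linear": [-50, -212, 25], "rot": [0, 0, -0.22]}, {"grip": 0, "linear": [-59, -250, 45], "rot": [0, 0, -0.25]}, {"grip": 0, "linear": [-65, -274, 62], "rot": [0, 0, -0.264]}, {"grip": 0, "linear": [-66, -280, 75], "rot": [0, 0, -0.264]}, {"grip": 0, "linear": [-66, -280, 80], "rot": [0, 0, -0.264]}, {"grip": 0, "linear": [-66, -280, 80], "rot": [0, 0, -0.264]}])

```text
clock: 7.78
position: [571.7, -16.7, 30.7]
ee_rot: [1.0, 0.01, -0.0, 0.0]
contact_force: [0.2, 0.1, -2.2]
gripper_width: 8.4
grasp_force: 60.7
```

Run:
```python
from h import *
s=arm.read_state();print(yaw(),s["joints"].round(2))
p=imaging.get_image("side")
v,r=hookfit([p],[496,-16,.02],25);print(v.round(3),r.round(1))
go(571,-15,8,.02)
save(p,"s2");cv2.imwrite("pics/s2.png",cv2.resize(np.array(p["frame"])[130:280,240:440,::-1],(800,600)))
```

```text
0.019111307763276932 [ 0.25  0.52 -0.36  0.   -0.7   1.34]
[ 4.99161e+02 -1.87020e+01 -1.90000e-02] [-0.1  0.2 -0.2 -0.5  0.3  0.2]
lin [-1.2 -1.4 23.6] rot [-0.    -0.001 -0.001]
```

View pics/s2.png

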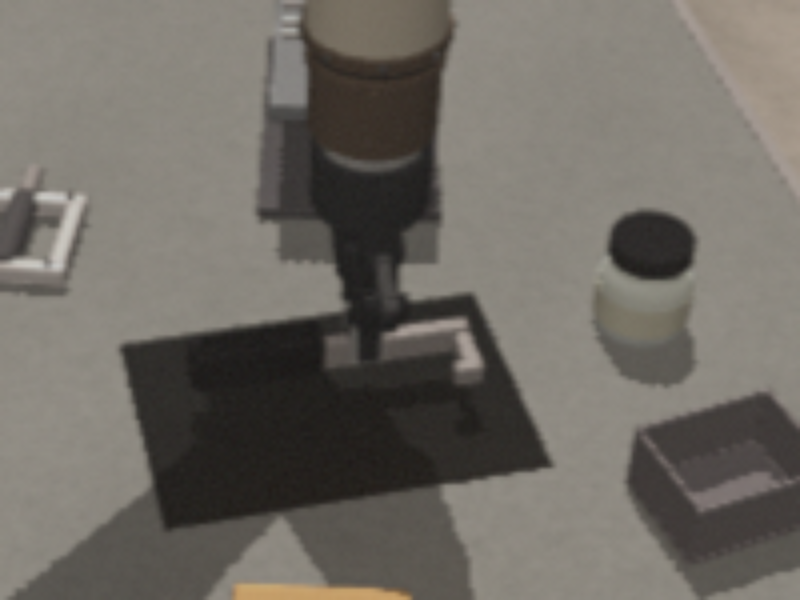

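Request:
arm_command(rows=[{"grip": 0, "linear": [0, -1, 8], "rot": [0, 0, 0]}, {"grip": 0, "linear": [0, -1, 15], "rot": [0, 0, 0]}, {"grip": 0, "linear": [0, -1, 20], "rot": [0, 0, 0]}, {"grip": 0, "linear": [0, -1, 23], "rot": [0, 0, 0]}, {"grip": 0, "linear": [0, -1, 23], "rot": [0, 0, 0]}, {"grip": 0, "linear": [0, -1, 23], "rot": [0, 0, 0]}])

```text
clock: 8.72
position: [571.9, -14.7, 8.0]
ee_rot: [1.0, 0.01, 0.0, -0.0]
contact_force: [0.4, -0.4, -2.5]
gripper_width: 8.4
grasp_force: 60.8
```

Request:
arm_command(rows=[{"grip": 0, "linear": [0, 0, 1], "rot": [0, 0, 0]}, {"grip": 0, "linear": [0, 0, 2], "rot": [0, 0, 0]}, {"grip": 0, "linear": [0, 0, 2], "rot": [0, 0, 0]}])

```text
clock: 9.1
position: [571.9, -14.7, 7.5]
ee_rot: [1.0, 0.01, 0.0, 0.0]
contact_force: [-2.9, 0.9, 7.6]
gripper_width: 8.1
grasp_force: 62.2
```

Touching. Release gently and rise.

Request:
arm_command(rows=[{"grip": 0.2, "linear": [0, 0, 0], "rot": [0, 0, 0]}, {"grip": 0.4, "linear": [0, 0, 0], "rot": [0, 0, 0]}, {"grip": 0.6, "linear": [0, 0, 0], "rot": [0, 0, 0]}, {"grip": 0.7, "linear": [0, 0, 0], "rot": [0, 0, 0]}, {"grip": 0.7, "linear": [0, 0, -20], "rot": [0, 0, 0]}, {"grip": 0.7, "linear": [0, 0, -50], "rot": [0, 0, 0]}, {"grip": 0.7, "linear": [0, 0, -80], "rot": [0, 0, 0]}, {"grip": 0.7, "linear": [-60, 0, -80], "rot": [0, 0, 0]}, {"grip": 0.7, "linear": [-60, 0, -80], "rot": [0, 0, 0]}])

```text
clock: 10.22
position: [505.4, -17.1, 84.9]
ee_rot: [1.0, 0.01, -0.004, 0.0]
contact_force: [0.7, -0.2, 0.9]
gripper_width: 60.1
grasp_force: 0.0
```

Run:
```python
from h import *
s=arm.read_state();print(yaw(),s["position"],s["gripper_width"])
p=imaging.get_image("side");t=imaging.get_image("top")
for q in([p],[t],[p,t]):
    try: v,r=hookfit(q,[496,-16,.02],3);print(v.round(3),r.round(1))
    except Exception as e: print(e)
fr=np.array(p["frame"])[130:280,240:440,::-1];ft=np.array(t["frame"])[160:310,220:420,::-1]
cv2.imwrite("pics/s3.png",np.hstack([cv2.resize(fr,(400,600)[0:1]+(300,)),cv2.resize(ft,(400,300))]))
go(517,-15.5,45,.02)
```

```text
0.01933925765952768 [505.4013578  -17.11770641  84.88927005] 60.084585099232555
[ 4.95297e+02 -1.92890e+01 -3.00000e-02] [-2.3 -0.3  1.5  1.8  0.1 -0.8]
[ 5.01258e+02 -2.25640e+01  7.20000e-02] [-0.1  1.5  0.1 -1.7]
[ 4.98185e+02 -2.21600e+01  6.60000e-02] [-1.   0.2  2.1  0.6  0.8 -3.5 -0.3  2.9  0.2 -0.4]
lin [ 5.2 -0.4 40.8] rot [0. 0. 0.]
```

View pics/s3.png

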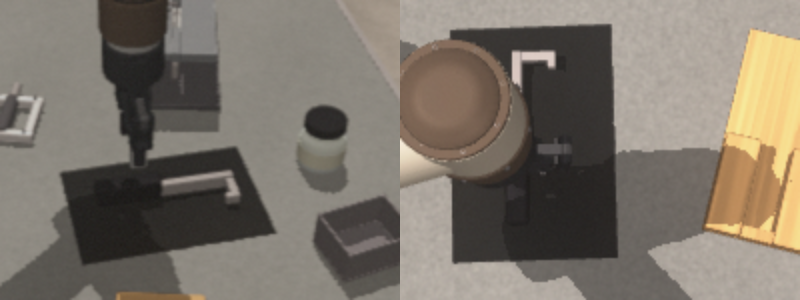

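Request:
arm_command(rows=[{"grip": 0.7, "linear": [12, -1, 20], "rot": [0, 0, 0]}, {"grip": 0.7, "linear": [12, -1, 45], "rot": [0, 0, 0]}, {"grip": 0.6, "linear": [12, -1, 68], "rot": [0, 0, 0]}, {"grip": 0.55, "linear": [12, -1, 78], "rot": [0, 0, 0]}, {"grip": 0.45, "linear": [12, -1, 78], "rot": [0, 0, 0]}, {"grip": 0.2, "linear": [12, -1, 78], "rot": [0, 0, 0]}, {"grip": 0, "linear": [12, -1, 78], "rot": [0, 0, 0]}, {"grip": 0, "linear": [12, -1, 78], "rot": [0, 0, 0]}, {"grip": 0, "linear": [12, -1, 78], "rot": [0, 0, 0]}])

```text
clock: 12.05
position: [524.4, -14.6, 8.9]
ee_rot: [1.0, 0.01, 0.001, -0.0]
contact_force: [-1.3, 0.3, 6.4]
gripper_width: 23.4
grasp_force: 60.6
```

Request:
arm_command(rows=[{"grip": 0, "linear": [0, 0, -5], "rot": [0, 0, 0]}, {"grip": 0, "linear": [0, 0, -15], "rot": [0, 0, 0]}, {"grip": 0, "linear": [0, 0, -30], "rot": [0, 0, 0]}, {"grip": 0, "linear": [0, 0, -45], "rot": [0, 0, 0]}, {"grip": 0, "linear": [0, 0, -60], "rot": [0, 0, 0]}, {"grip": 0, "linear": [0, 0, -70], "rot": [0, 0, 0]}, {"grip": 0, "linear": [0, 0, -70], "rot": [0, 0, 0]}])

```text
clock: 12.92
position: [524.3, -14.6, 79.0]
ee_rot: [1.0, 0.01, 0.001, -0.0]
contact_force: [-0.4, 0.7, -3.4]
gripper_width: 23.2
grasp_force: 59.7
```

Run:
```python
from h import *
s=arm.read_state();print(yaw(),s["position"],s["gripper_width"],s["wrist_torque"],s["contact_force"])
p=imaging.get_image("side")
v,r=hookfit([p],[497,-16,.02],73);print(v.round(3),r.round(1))
cv2.imwrite("pics/s4.png",cv2.resize(np.array(p["frame"])[130:280,240:440,::-1],(800,600)))
```

```text
0.020214473363124347 [524.26867968 -14.58285624  78.98615884] 23.195727558760307 [0.00630081 0.13596967 0.00949313] [-0.41426379  0.6513581  -3.36940664]
[ 4.93735e+02 -1.50590e+01 -5.80000e-02] [-1.1 -0.4  0.5  2.6  0.3 -0.7]
```

View pics/s4.png

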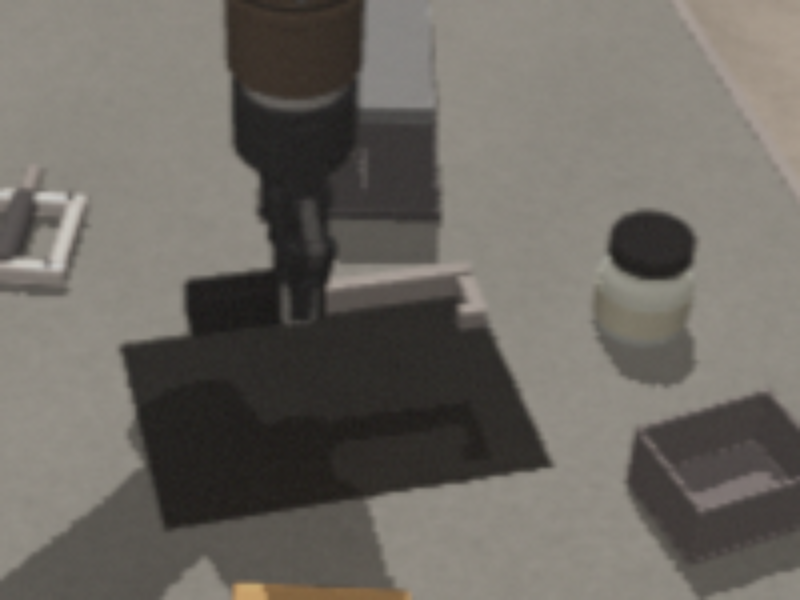

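```bash
cat >> h.py <<'E'
J=(616.5,227.5,1.352); TX=107.6
def jg(xt,yt,z,st=None):
    w=pose(*J)@np.array([xt-TX,yt+19.5,1]);print("tcp",w.round(1));go(w[0],w[1],z,J[2],st)
def where():
    s=arm.read_state();w=np.linalg.inv(np.vstack([pose(*J),[0,0,1]]))@[s["position"][0],s["position"][1],1]
    print("throat jig",(w[0]+TX).round(1),(w[1]-19.5).round(1),"z",(s["position"][2]+4.1).round(1),"yaw",round(yaw(),3),"clk",s["clock"],"F",s["contact_force"].round(1),s["joints"].round(2))
E
python3 - <<'E'
from h import *
p=imaging.get_image("side")
for uv,z in [((358.2,196.2),93),((361.7,211.2),76)]: print(atz(p,uv,z).round(1))
for l in [(-30,0,45),(-30,0,30),(-20,0,45),(-60,0,85),(-60,60,85),(-60,-60,85),(-65,70,10),(-65,-70,10)]:
    w=pose(*J)@[l[0],l[1],1];print(l,proj(p,[*w,l[2]]).round(1))
jg(-100,45,80);where()
E
```

```text
[646.5 -12.7  93. ]
[646.1 -53.9  76. ]
(-30, 0, 45) [327.2 166.4]
(-30, 0, 30) [327.1 170.5]
(-20, 0, 45) [327.3 164.5]
(-60, 0, 85) [327.6 161.2]
(-60, 60, 85) [307.  160.7]
(-60, -60, 85) [348.1 161.6]
(-65, 70, 10) [303.7 182.3]
(-65, -70, 10) [350.  183.3]
tcp [508.5  38.8]
lin [-13.7 -54.   -2.7] rot [-1.000e-03  1.000e-03 -1.332e+00]
throat jig -149.2 18.9 z 81.4 yaw 0.02 clk 13.175 F [-0.7 -0.7 -1.7] [ 0.28  0.38 -0.44 -0.   -0.75  1.31]
```

Request:
arm_command(rows=[{"grip": 0, "linear": [-2, -7, -10], "rot": [0, 0, -0.1]}, {"grip": 0, "linear": [-4, -15, -20], "rot": [0, 0, -0.25]}, {"grip": 0, "linear": [-6, -22, -20], "rot": [0, 0, -0.42]}, {"grip": 0, "linear": [-8, -30, -20], "rot": [0, 0, -0.6]}, {"grip": 0, "linear": [-10, -38, -20], "rot": [0, 0, -0.78]}, {"grip": 0, "linear": [-12, -45, -20], "rot": [0, 0, -0.95]}, {"grip": 0, "linear": [-14, -52, -15], "rot": [0, 0, -1.12]}, {"grip": 0, "linear": [-14, -54, 0], "rot": [0, 0, -1.25]}, {"grip": 0, "linear": [-14, -54, 15], "rot": [0, 0, -1.332]}, {"grip": 0, "linear": [-14, -54, 30], "rot": [0, 0, -1.332]}])

```text
clock: 14.42
position: [508.5, 38.9, 47.0]
ee_rot: [0.78, 0.625, -0.0, -0.0]
contact_force: [-0.1, 0.7, -2.0]
gripper_width: 23.4
grasp_force: 59.6
```

```bash
sed -i 's/TX=107.6/TX=109.5/' h.py
python3 - <<'E'
from h import *
where();jg(-100,45,41);jg(-1,45,41)
p=imaging.get_image("side")
for q in("hook_throat","hook_shank","hook_handle","eye"):
    print(q,[(np.round(r["pixel"],1),round(r["score"],2)) for r in models.tip_of(p,q)[:3]])
st=arm.read_state();M=Ro.from_quat(st["ee_rot"])
print(proj(p,st["position"]+M.apply([TX,19.5,-4])))
save(p,"s5")
E
```

```text
throat jig -98.0 45.0 z 51.1 yaw 1.351 clk 14.425 F [-0.1  0.7 -2. ] [ 0.4   0.41 -0.5   0.   -0.66  2.53]
tcp [508.1  37. ]
lin [-2. -0.  6.] rot [-0.     0.    -0.001]
tcp [529.6 133.6]
lin [97.  -0.1  6. ] rot [-0.     0.    -0.001]
hook_throat [(array([181.2, 330.5]), 0.97), (array([357. , 359.4]), 0.9), (array([310.1, 177.7]), 0.7)]
hook_shank [(array([208.3, 331. ]), 0.88), (array([279.2, 415.2]), 0.82), (array([305. , 192.4]), 0.8)]
hook_handle [(array([241.8, 324.8]), 0.89), (array([286.8, 383.1]), 0.85), (array([380.8, 397.7]), 0.81)]
eye [(array([327.6, 160.3]), 0.51)]
[311.89177224 177.81017879]
```

Request:
arm_command(rows=[{"grip": 0, "linear": [5, 0, 6], "rot": [0, 0, 0]}, {"grip": 0, "linear": [17, 0, 6], "rot": [0, 0, 0]}, {"grip": 0, "linear": [34, 0, 6], "rot": [0, 0, 0]}, {"grip": 0, "linear": [52, 0, 6], "rot": [0, 0, 0]}, {"grip": 0, "linear": [70, 0, 6], "rot": [0, 0, 0]}, {"grip": 0, "linear": [86, 0, 6], "rot": [0, 0, 0]}, {"grip": 0, "linear": [96, 0, 6], "rot": [0, 0, 0]}, {"grip": 0, "linear": [97, 0, 6], "rot": [0, 0, 0]}, {"grip": 0, "linear": [97, 0, 6], "rot": [0, 0, 0]}])

```text
clock: 15.8
position: [529.4, 133.3, 41.8]
ee_rot: [0.78, 0.626, -0.0, -0.0]
contact_force: [-0.6, -0.2, -3.3]
gripper_width: 23.1
grasp_force: 59.6
```

Run:
```python
from h import *
where();jg(-1,0,41)
save(imaging.get_image("top"),"t2")
```

```text
throat jig -1.4 45.1 z 45.9 yaw 1.352 clk 15.8 F [-0.6 -0.2 -3.3] [ 0.54  0.47 -0.42 -0.   -0.69  2.38]
tcp [573.5 123.9]
lin [ 0.4 45.1  0.8] rot [-0.001  0.    -0.   ]
```

Slide in slowly, watching the force.

Request:
arm_command(rows=[{"grip": 0, "linear": [0, 5, 1], "rot": [0, 0, 0]}, {"grip": 0, "linear": [0, 11, 1], "rot": [0, 0, 0]}, {"grip": 0, "linear": [0, 17, 1], "rot": [0, 0, 0]}, {"grip": 0, "linear": [0, 22, 1], "rot": [0, 0, 0]}, {"grip": 0, "linear": [0, 26, 1], "rot": [0, 0, 0]}, {"grip": 0, "linear": [0, 28, 1], "rot": [0, 0, 0]}, {"grip": 0, "linear": [0, 28, 1], "rot": [0, 0, 0]}])

```text
clock: 16.73
position: [557.0, 127.5, 40.9]
ee_rot: [0.78, 0.626, -0.0, -0.0]
contact_force: [0.4, 0.3, -1.8]
gripper_width: 22.9
grasp_force: 59.6
```

Request:
arm_command(rows=[{"grip": 0, "linear": [0, 4, 0], "rot": [0, 0, 0]}, {"grip": 0, "linear": [0, 9, 0], "rot": [0, 0, 0]}, {"grip": 0, "linear": [0, 14, 0], "rot": [0, 0, 0]}, {"grip": 0, "linear": [0, 17, 0], "rot": [0, 0, 0]}, {"grip": 0, "linear": [0, 17, 0], "rot": [0, 0, 0]}])

```text
clock: 17.35
position: [573.8, 123.8, 40.8]
ee_rot: [0.78, 0.626, -0.0, -0.0]
contact_force: [-0.3, -1.2, -2.9]
gripper_width: 22.9
grasp_force: 59.6
```

Run:
```python
from h import *
where()
t=imaging.get_image("top");p=imaging.get_image("side");save(t,"t3")
a=np.array(t["frame"])[145:235,90:220,::-1];b=np.array(p["frame"])[100:200,280:370,::-1]
cv2.imwrite("pics/v9.png",np.hstack([cv2.resize(a,(500,400)),cv2.resize(b,(300,400)[0:2])]))
```

```text
throat jig -1.0 -0.3 z 44.9 yaw 1.352 clk 17.35 F [-0.3 -1.2 -2.9] [ 0.49  0.52 -0.31 -0.   -0.74  2.43]
```

View pics/v9.png

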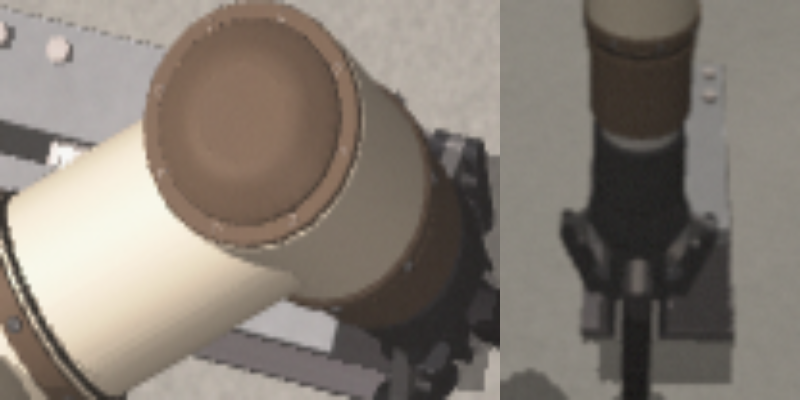

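Request:
arm_command(rows=[{"grip": 0, "linear": [-4, 0, 0], "rot": [0, 0, 0]}, {"grip": 0, "linear": [-8, 0, 0], "rot": [0, 0, 0]}, {"grip": 0, "linear": [-12, 0, 0], "rot": [0, 0, 0]}, {"grip": 0, "linear": [-16, 0, 0], "rot": [0, 0, 0]}, {"grip": 0, "linear": [-20, 0, 0], "rot": [0, 0, 0]}, {"grip": 0, "linear": [-24, 0, 0], "rot": [0, 0, 0]}, {"grip": 0, "linear": [-26, 0, 0], "rot": [0, 0, 0]}, {"grip": 0, "linear": [-26, 0, 0], "rot": [0, 0, 0]}])

```text
clock: 18.45
position: [568.3, 98.9, 41.0]
ee_rot: [0.78, 0.626, 0.0, 0.0]
contact_force: [-0.7, 3.8, -3.2]
gripper_width: 23.1
grasp_force: 59.4
```

Run:
```python
from h import *
d=np.array([np.cos(1.352),np.sin(1.352),0])
F=[]
for i in range(8):
    F.append(arm.read_state()["contact_force"]@d)
    imaging.get_image("top")
where();print(np.round(F,2),np.mean(F))
```

```text
throat jig -26.7 -0.3 z 45.1 yaw 1.352 clk 18.85 F [ 0.9  3.2 -3.1] [ 0.45  0.51 -0.34 -0.   -0.72  2.47]
[3.58 3.34 4.37 5.35 4.01 3.83 4.28 3.49] 4.032788634885529
```

Request:
arm_command(rows=[{"grip": 0, "linear": [-2, 0, 0], "rot": [0, 0, 0]}, {"grip": 0, "linear": [-4, 0, 0], "rot": [0, 0, 0]}, {"grip": 0, "linear": [-6, 0, 0], "rot": [0, 0, 0]}, {"grip": 0, "linear": [-8, 0, 0], "rot": [0, 0, 0]}, {"grip": 0, "linear": [-10, 0, 0], "rot": [0, 0, 0]}, {"grip": 0, "linear": [-11, 0, 0], "rot": [0, 0, 0]}, {"grip": 0, "linear": [-12, 0, 0], "rot": [0, 0, 0]}, {"grip": 0, "linear": [-12, 0, 0], "rot": [0, 0, 0]}])

```text
clock: 19.85
position: [566.2, 88.3, 41.0]
ee_rot: [0.78, 0.626, 0.002, -0.0]
contact_force: [0.6, 8.4, -3.6]
gripper_width: 23.0
grasp_force: 59.3
```

Run:
```python
from h import *
d=np.array([np.cos(1.352),np.sin(1.352),0])
F=[]
for i in range(8):
    F.append(arm.read_state()["contact_force"]@d)
    t=imaging.get_image("top")
where();print(np.round(F,2),np.mean(F));save(t,"t4")
p=imaging.get_image("side")
for n,z in [("hook_handle",51),("hook_throat",45)]: print([np.round(r["pixel"],1) for r in models.tip_of(p,n)])
save(p,"s6")
```

```text
throat jig -37.2 -0.6 z 45.1 yaw 1.354 clk 20.25 F [ 1.1  8.6 -4.7] [ 0.44  0.5  -0.35 -0.   -0.72  2.49]
[8.38 8.67 9.24 9.13 9.54 8.62 9.09 8.89] 8.944485009022342
[array([288. , 383.7]), array([241.8, 323. ]), array([319.3, 193.2]), array([380.7, 402.5]), array([321.1, 179.6])]
[array([263.7, 435.1]), array([179.3, 332.1]), array([328.4, 171.6]), array([358.1, 356.4])]
```

Request:
arm_command(rows=[{"grip": 0, "linear": [-1, 0, 0], "rot": [0, 0, 0]}, {"grip": 0, "linear": [-2, 0, 0], "rot": [0, 0, 0]}, {"grip": 0, "linear": [-2, 0, 0], "rot": [0, 0, 0]}, {"grip": 0, "linear": [-2, 0, 0], "rot": [0, 0, 0]}, {"grip": 0, "linear": [-2, 0, 0], "rot": [0, 0, 0]}, {"grip": 0, "linear": [-2, 0, 0], "rot": [0, 0, 0]}, {"grip": 0, "linear": [-2, 0, 0], "rot": [0, 0, 0]}, {"grip": 0, "linear": [-2, 0, 0], "rot": [0, 0, 0]}, {"grip": 0, "linear": [-2, 0, 0], "rot": [0, 0, 0]}, {"grip": 0, "linear": [-2, 0, 0], "rot": [0, 0, 0]}])

```text
clock: 21.65
position: [565.9, 86.7, 41.0]
ee_rot: [0.78, 0.626, 0.002, 0.0]
contact_force: [0.9, 9.6, -4.6]
gripper_width: 22.9
grasp_force: 59.3
```

Run:
```python
from h import *
d=np.array([np.cos(1.352),np.sin(1.352),0])
F=[]
for i in range(28):
    F.append(arm.read_state()["contact_force"]@d)
    t=imaging.get_image("top")
where();print(np.round(F,2),np.mean(F));save(t,"t5")
```

```text
throat jig -39.0 -0.7 z 45.1 yaw 1.354 clk 23.05 F [ 1.3  9.9 -4. ] [ 0.43  0.5  -0.35 -0.   -0.72  2.49]
[ 9.54 10.12  9.38 10.7  10.07  9.92  9.72 10.35  9.81 10.09 10.24 10.5
 10.29  9.41 10.35  9.96 10.06  9.6   8.4   9.93 10.28 10.08 10.03  9.18
 10.79 10.1  10.31 10.68] 9.996701113876965
```

Request:
arm_command(rows=[{"grip": 0, "linear": [2, 0, 0], "rot": [0, 0, 0]}, {"grip": 0, "linear": [5, 0, 0], "rot": [0, 0, 0]}, {"grip": 0, "linear": [8, 0, 0], "rot": [0, 0, 0]}, {"grip": 0, "linear": [11, 0, 0], "rot": [0, 0, 0]}, {"grip": 0, "linear": [14, 0, 0], "rot": [0, 0, 0]}, {"grip": 0, "linear": [17, 0, 0], "rot": [0, 0, 0]}, {"grip": 0, "linear": [20, 0, 0], "rot": [0, 0, 0]}, {"grip": 0, "linear": [22, 0, 0], "rot": [0, 0, 0]}, {"grip": 0, "linear": [25, 0, 0], "rot": [0, 0, 0]}, {"grip": 0, "linear": [28, 0, 0], "rot": [0, 0, 0]}])

```text
clock: 24.3
position: [570.6, 111.8, 40.7]
ee_rot: [0.78, 0.626, -0.001, -0.0]
contact_force: [-0.7, -0.7, -2.2]
gripper_width: 22.7
grasp_force: 59.7
```

Run:
```python
from h import *
where();jg(-1,0,41)
```

```text
throat jig -13.4 0.2 z 44.8 yaw 1.352 clk 24.3 F [-0.7 -0.7 -2.2] [ 0.47  0.51 -0.33  0.   -0.73  2.45]
tcp [573.5 123.9]
lin [12.4  0.2 -0.3] rot [-0.001  0.001 -0.   ]
```

Request:
arm_command(rows=[{"grip": 0, "linear": [5, 0, 0], "rot": [0, 0, 0]}, {"grip": 0, "linear": [10, 0, 0], "rot": [0, 0, 0]}, {"grip": 0, "linear": [11, 0, 0], "rot": [0, 0, 0]}, {"grip": 0, "linear": [11, 0, 0], "rot": [0, 0, 0]}, {"grip": 0, "linear": [11, -5, 0], "rot": [0, 0, 0]}, {"grip": 0, "linear": [11, -12, 0], "rot": [0, 0, 0]}, {"grip": 0, "linear": [11, -19, 0], "rot": [0, 0, 0]}, {"grip": 0, "linear": [11, -24, 0], "rot": [0, 0, 0]}])

```text
clock: 25.3
position: [549.3, 128.2, 41.0]
ee_rot: [0.78, 0.626, -0.0, -0.0]
contact_force: [0.1, -0.1, -2.2]
gripper_width: 22.8
grasp_force: 59.7
```

Request:
arm_command(rows=[{"grip": 0, "linear": [0, -6, 0], "rot": [0, 0, 0]}, {"grip": 0, "linear": [0, -14, 0], "rot": [0, 0, 0]}, {"grip": 0, "linear": [0, -20, 0], "rot": [0, 0, 0]}, {"grip": 0, "linear": [0, -22, 0], "rot": [0, 0, 0]}, {"grip": 0, "linear": [-10, -22, 0], "rot": [0, 0, 0]}, {"grip": 0, "linear": [-28, -22, 0], "rot": [0, 0, 0]}, {"grip": 0, "linear": [-50, -22, 0], "rot": [0, 0, 0]}, {"grip": 0, "linear": [-72, -22, 0], "rot": [0, 0, 0]}, {"grip": 0, "linear": [-92, -22, -5], "rot": [0, 0, 0]}, {"grip": 0, "linear": [-100, -22, -20], "rot": [0, 0, 0]}])

```text
clock: 26.55
position: [505.7, 33.3, 61.1]
ee_rot: [0.781, 0.625, -0.001, -0.0]
contact_force: [0.7, -1.0, -2.2]
gripper_width: 22.8
grasp_force: 59.6
```

Run:
```python
from h import *
where();go(523,-15,75,.02)
```

```text
throat jig -104.1 46.5 z 65.2 yaw 1.35 clk 26.55 F [ 0.7 -1.  -2.2] [ 0.39  0.39 -0.49 -0.   -0.69  2.53]
lin [-43.4  27.4 -13.9] rot [-1.00e-03  2.00e-03  1.33e+00]
```

Request:
arm_command(rows=[{"grip": 0, "linear": [-5, 3, -12], "rot": [0, 0, 0.08]}, {"grip": 0, "linear": [-10, 6, -22], "rot": [0, 0, 0.22]}, {"grip": 0, "linear": [-16, 10, -22], "rot": [0, 0, 0.4]}, {"grip": 0, "linear": [-22, 14, -22], "rot": [0, 0, 0.58]}, {"grip": 0, "linear": [-28, 18, -22], "rot": [0, 0, 0.76]}, {"grip": 0, "linear": [-34, 21, -20], "rot": [0, 0, 0.93]}, {"grip": 0, "linear": [-39, 25, -15], "rot": [0, 0, 1.1]}, {"grip": 0, "linear": [-43, 27, 0], "rot": [0, 0, 1.25]}, {"grip": 0, "linear": [-43, 27, 15], "rot": [0, 0, 1.33]}, {"grip": 0, "linear": [-43, 27, 28], "rot": [0, 0, 1.33]}])

```text
clock: 27.8
position: [524.5, -12.5, 33.4]
ee_rot: [1.0, 0.012, 0.001, -0.0]
contact_force: [-0.1, -0.1, -2.8]
gripper_width: 22.8
grasp_force: 59.6
```

Run:
```python
from h import *
where();go(523,-15,9.5,.02);p=imaging.get_image("side")
v,r=hookfit([p],[496,-15,.02],30);print(v.round(3),r.round(1))
```

```text
throat jig -144.8 18.2 z 37.5 yaw 0.023 clk 27.8 F [-0.1 -0.1 -2.8] [ 0.29  0.45 -0.48  0.   -0.64  1.31]
lin [-1.6  2.4 23.9] rot [-0.    -0.002  0.003]
[ 4.95977e+02 -1.54060e+01 -4.00000e-02] [-1.  -0.1  1.5  0.4 -0.1 -0.3]
```

Request:
arm_command(rows=[{"grip": 0, "linear": [0, 0, 6], "rot": [0, 0, 0]}, {"grip": 0, "linear": [0, 0, 12], "rot": [0, 0, 0]}, {"grip": 0, "linear": [0, 0, 16], "rot": [0, 0, 0]}, {"grip": 0, "linear": [0, 0, 18], "rot": [0, 0, 0]}, {"grip": 0, "linear": [0, 0, 20], "rot": [0, 0, 0]}, {"grip": 0, "linear": [0, 0, 21], "rot": [0, 0, 0]}, {"grip": 0, "linear": [0, 0, 21], "rot": [0, 0, 0]}])

```text
clock: 28.88
position: [523.8, -12.6, 11.9]
ee_rot: [1.0, 0.011, 0.0, -0.0]
contact_force: [0.1, 0.3, -2.6]
gripper_width: 23.6
grasp_force: 59.6
```

Request:
arm_command(rows=[{"grip": 0, "linear": [0, 0, 1], "rot": [0, 0, 0]}, {"grip": 0, "linear": [0, 0, 2], "rot": [0, 0, 0]}, {"grip": 0, "linear": [0, 0, 3], "rot": [0, 0, 0]}, {"grip": 0, "linear": [0, 0, 3], "rot": [0, 0, 0]}])

```text
clock: 29.38
position: [523.9, -12.5, 9.0]
ee_rot: [1.0, 0.011, 0.0, -0.0]
contact_force: [-0.7, 1.0, -0.3]
gripper_width: 22.7
grasp_force: 60.0
```

Request:
arm_command(rows=[{"grip": 0, "linear": [0, 0, 0.5], "rot": [0, 0, 0]}, {"grip": 0.3, "linear": [0, 0, 0.5], "rot": [0, 0, 0]}, {"grip": 0.45, "linear": [0, 0, 0.5], "rot": [0, 0, 0]}, {"grip": 0.6, "linear": [0, 0, 0.5], "rot": [0, 0, 0]}, {"grip": 0.7, "linear": [0, 0, 0.5], "rot": [0, 0, 0]}, {"grip": 0.7, "linear": [0, 0, -20], "rot": [0, 0, 0]}, {"grip": 0.7, "linear": [0, 0, -60], "rot": [0, 0, 0]}, {"grip": 0.7, "linear": [0, 0, -110], "rot": [0, 0, 0]}, {"grip": 0.7, "linear": [-60, 0, -150], "rot": [0, 0, 0]}, {"grip": 0.7, "linear": [-100, 0, -150], "rot": [0, 0, 0]}])

```text
clock: 30.62
position: [424.1, -14.5, 161.1]
ee_rot: [1.0, 0.011, 0.003, -0.001]
contact_force: [-0.7, 0.7, 0.5]
gripper_width: 59.8
grasp_force: 0.0
```

Run:
```python
from h import *
where();p=imaging.get_image("side");t=imaging.get_image("top")
v,r=hookfit([p],[497,-14,.02],3);print(v.round(3),r.round(1))
a=np.array(t["frame"])[130:310,60:340,::-1];b=np.array(p["frame"])[100:290,200:440,::-1]
cv2.imwrite("pics/v10.png",np.hstack([cv2.resize(a,(400,300)),cv2.resize(b,(400,300))]))
```

```text
throat jig -168.5 115.8 z 165.2 yaw 0.022 clk 30.625 F [-0.7  0.7  0.5] [ 0.35  0.11 -0.56  0.   -0.89  1.24]
[ 4.96027e+02 -1.73620e+01  6.70000e-02] [ 0.6 -0.3  0.1  0.7 -0.8 -0.2]
```

View pics/v10.png

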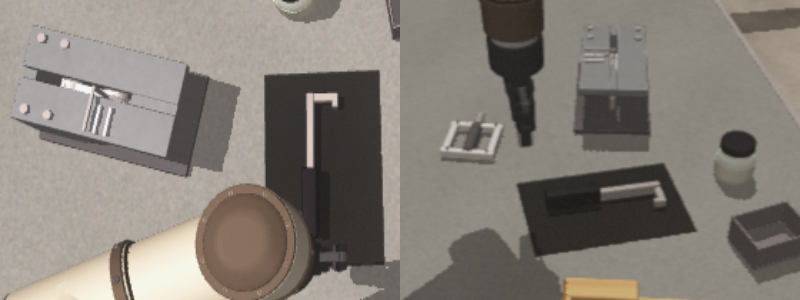

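The hook lies flat on the mat. The pointer is back at rest beside the marks, and the gripper is clear.

```bash
python3 -c "
from bench import job
print(job.job_done())"
```

```text
the job is handed in; nothing more can be done
None
```

Job handed in (no verdict shown): the pin took a steady 10 N by wrist force for over two seconds (the arm hid the pointer during the hold), was eased back to rest, and the hook lies flat on the mat, let go.

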